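# Release the safety catch and load the sample press

## Robot

A 6-joint arm with a two-finger parallel gripper is mounted at the origin on a cart in front of the work surface, level with it; the furniture and walls round the work are solid. World frame = base frame: x ahead of the robot, y to its left, z up, the work surface at z = 0. Lengths are in m, angles in rad, forces in N, time in s.
With the tool pointing down it reaches from about 0.3 to 0.775 m from the base axis. Payload 14.6 kg.
Tool frame: the origin (TCP) lies on the centre line of the jaws, within the pads' length; the fingertips stand 8 mm ahead of it and the grasp point (between the pads) lies 11 mm behind it; z points along the fingers, y is the line along which they close (so a half turn about z gives the same grasp; the last joint's range is limited). The gripper opens to 94 mm and grips with 3 to 60 N. Pads are 16 mm wide; open, the fingers measure 119 mm over their backs; the gripper's body (75 mm by 177 mm) begins 78 mm behind the grasp point.
Start: joints at [-1.24, 0.3, 1.521, -0, 1.321, -0.067], TCP at [0.213, -0.507, 0.213] pointing down, gripper open.
Joint ranges: [-3.03, 3.03], [-0.79, 2.21], [0.23, 2.52], [-1.04, 4.18], [0, 3.07], [-2.55, 2.55]. Speed limits (rad/s): [2.22, 2.22, 2.57, 3.14, 3.14, 3.14].

## Interface

Orientations are given as a unit quaternion [w, x, y, z].
In Python, from cell import read_state, read_camera, camera_info, close_job, outline_of, spot_point gives the robot as it stands.
- The arm moves only by the tool move_arm, never from a script. Its argument "commands" is a list of rows, each an object of numbers: "x", "y", "z": the shift along the world's x, y, z as a fraction of full scale; "wx", "wy", "wz": the turn, a rotation vector about the world's x, y, z as a fraction of full scale; "gripper": the closure, from -1 (fully open) to 1 (shut). A call has 1 to 8 rows; each row is the pose to reach, as a shift and turn from the pose commanded when the call began; what a row does not reach only later rows make up. Full scale, the value 1, is 0.25 m for a shift and 1.5 rad for a turn. A row lasts 1/12 s, in which the tool goes at most 41.7 mm and 7.16 degrees, less where a joint would pass 70% of its speed; a pose out of reach is approached as far as the arm can. A call with a number of a shift or a turn outside -1 to 1 is refused whole. A call with a gripper value outside its range is refused whole. The fingers move at their own pace and stop on an object; "grip_force" is the grip in N (left out, the last holds). Time passes only in rows, so rows that repeat a pose let the fingers close. It gives the time, the measured TCP pose, the force, the opening and the grip force at its end, in the units of the state.
- read_state(): the state, without advancing time (a new reading comes with each control period).
- read_camera(name): name is "scene" or "top" or "wrist"; returns (picture, depth): 480x640x3 uint8, red, green, blue; 480x640 float32, m along the optical axis (not along the pixel's ray), 0 where there is no reading.
- camera_info(name): a dict with "intrinsics" (3x3 intrinsics, pixels), "origin" and "attitude" of the camera in the world. Camera axes: x right, y down, z forward; pixel columns grow to the right and rows downward; lengths in m; the calibration is good to about 2 mm. A picture is of the moment at which its call begins: read the wrist's pose just before it. camera_info takes no time and is no camera call; for the wrist camera it gives the pose at the moment of the call.
- close_job(): hands the job in; it is judged then, once.
Trained networks look in the newest picture that a camera, given by its name, has taken for a name from the list of things; names that differ only in an ending like _2 or _b are one class to them, and where a whole thing is asked for, a point or a joint stands for the part that bears it (a point fixed in the world has none). Each returns a list of dicts, best first, with "score" (0 to 1); they miss things now and then, are a little off and sometimes report something else, mostly with a low value. They report only what shows in the picture. A call takes as long as a camera call.
- outline_of(camera, label): "mask" (480x640 bool, what is visible of it).
- spot_point(camera, label): "position" ([x, y, z] in m, in world coordinates, good to about 4 mm: a listed point, or the origin of a listed thing).
The state is a dict: "clock": time; "qpos": joint angles; "dq": joint speeds; "joint_torque": joint torques, N m; "ee_pos": TCP position; "tcp_rot": TCP orientation; "force": force on the tool from outside, world axes, zero at the start; "moment": the same for the moment, N m; "width": finger opening in m; "grip_force": force on a finger pad.
Only numpy, scipy, OpenCV 4.12 (cv2) and the standard library are available. Lean on these libraries where they do the work, as an engineer would, in place of code of your own. Each camera call takes 0.05 s, during which the arm holds its last target. There are 200 camera calls.

## Task

Load the sample in the small bench press: slide the safety catch under the visor all the way over to the left to free the lever, then bring the lever forward and down until the ram presses the sample with about 45 N, and let go; the lever stays where it is left and keeps the load on. How high the sample stands differs from time to time, so the ram's touch has to be felt; never press harder than 90 N. Leave the loose things round the press where they are.

Things in the scene. Friction and masses are not known exactly. Their poses are not given: they have to be found in the camera images.
- press: Grey bench press, fixed. Origin at worktop level under the middle of the lever's pivot axis; x to its back, y to its left, z up; its front looks to -x, roughly at the robot. Numbers below are mm in this frame. Base plate x -95 to 70, y -75 to 75, 20 high; head x -35 to 70, y -45 to 45, z 76 to 168.
- visor (a point): Middle of the visor's lower front edge (x -70, y 0, z 158). The visor, 10 thick, juts from the head's front above the catch, 90 wide, so that fingers from straight above cannot reach the catch: come from the front with the tool leaning 25 to 45 degrees, fingertips pointing away from the robot and down.
- die_foot (a point): Where the die stands on the base, under the ram (x -5, y 0, z 20). On it lies the sample, a white disc 25 across. The sample's top is anywhere from z 46 to 58, different each time and not measured. It sits on a spring: from first touch the load grows 20 N for each mm of ram travel (32 N for each 0.1 rad of lever).
- ram: The vertical steel ram, 22 diameter with a foot of 28, at x -5, y 0 of the press; its origin is the centre of its lower end, at z 62 when the lever is up. It is geared to the lever: it goes down 16 mm for each rad of lever.
- lever (a joint): Lever angle, rad: 0 up (leaning 0.1 back), 1.5 lowest; grows as the grip comes forward (-x) and down. Pivot axis along y at x 0, z 120. With the catch on it is blocked after about 0.05. Steady friction 1.2 N m (8.6 N at the grip) both ways: it stays where left and holds the load. Each 10 N of ram load adds 1.14 N at the grip.
- lever_grip (a point): Centre of the lever's black grip: a cylinder 24 across and 30 long along y with flat ends, 140 from the pivot axis, at y -62; at angle q it is at x -140 sin(q - 0.1), z 120 + 140 cos(q - 0.1). Pinched across its ends (fingers closing along y) it turns between the fingers. The rod below it is 12 thick.
- catch (a joint): Safety catch travel in m: 0 on, up to 0.026 fully off against its stop; grows as the catch slides along press +y (to the left, seen from the robot). It stays where it is left; friction about 3 N. The lever is free from about 0.013.
- catch_tab (a point): Centre of the catch's finger tab: a small upright steel block 12 wide (press y), 26 high and 22 deep, on the head's front below the visor; it juts out to press x -63. At press x -52, y -12 (catch on), z 95.
- vial: Brown vial with a cap, 44 diameter, 76 high, loose, in front of the press, to its left. Origin: centre of its underside.
- flask: Conical glass flask, 73 diameter, 112 high, loose, to the right of the press. Origin: centre of its underside.
- cap: Green bottle cap, 32 diameter, 16 high, loose, in front of the press. Origin: centre of its underside.
- meter: White hand-held meter, 155 x 68 x 28, lying loose left of the work. Origin: centre of its underside.
- timer: Small white timer, 64 x 64 x 20, loose, at the left. Origin: centre of its underside.
- tweezers: Tweezers, 138 long (y axis), 14 wide, lying loose at the left. Origin: centre of its underside.

How it is judged:
On the way, in this order (a step that is already met when the one before it is completed fails the run):
1. the catch is slid over to its stop (at least 21 mm) while the lever is still up (value of joint catch above 0.021 m and value of joint lever below 0.2 rad), for 0.2 s.
2. the lever is brought down until the ram bears on the sample with more than 25 N (contact force between ram and anything else above 25 N and value of joint lever above 0.25 rad), for 0.2 s.
At the end, for the whole second after the job is handed in: The released lever stands still and keeps the ram on the sample with 25 to 65 N; the catch is still off (more than 18 mm over) (all of step 2 and contact force between ram and anything else below 65 N and value of joint catch above 0.018 m and velocity of joint lever between -0.03 and 0.03 rad/s); the robot touches nothing.
It fails at once if the ram presses with more than 90 N (contact force between ram and anything else above 90 N).
It fails at once if a loose thing near the press or at the left is moved more than 25 mm (distance of any of vial, flask, cap, meter, timer, tweezers from where it was at the start of the episode above 0.025 m).
It also fails if it takes over 64 s, if anything falls off the work surface, if the arm or the gripper's body presses on something with over 40 N, if the wrist force passes 120 N, or if a joint passes its speed limit or range.

## Working session

There is one attempt and no reset: what is moved stays moved. The work goes in short steps, Python scripts to look and compute and a tool call to move; the robot and the scene stay as the last step left them, time stands still between calls to the robot, and variables do not carry over. Pictures are saved under pics/ and viewed, at most 10 in all, crops included, and the job is handed in when it is done.

Besides the shell and the picture viewer there is one more tool, called after ">>>" by a JSON object that holds its "op" and its "data". move_arm: Moves the arm, as the interface text tells. Shift numbers are shares of 0.25 m and turn numbers shares of 1.5 rad, none past 1 either way. Its arguments: {"type":"object","properties":{"commands":{"type":"array"},"grip_force":{"type":"number"}},"required":["commands"]}

```bash
mkdir -p pics; python3 - <<'E'
from cell import *
import cv2,numpy as np
for c in ["scene","top"]:
    im,d=read_camera(c); cv2.imwrite(f"pics/{c}1.png",im[:,:,::-1])
    i=camera_info(c); print(c,np.round(i["origin"],3))
    for l in ["press","visor","die_foot","ram","lever_grip","catch_tab","vial","flask","cap"]:
        r=spot_point(c,l); print(l,[(np.round(a["position"],4).tolist(),round(a["score"],2)) for a in r[:2]])
s=read_state(); print(s["clock"],s["ee_pos"],s["tcp_rot"],s["force"],s["width"])
E
```

```text
scene [-0.319  0.573  0.88 ]
press []
visor []
die_foot []
ram []
lever_grip []
catch_tab []
vial []
flask []
cap []
top [ 0.343 -0.058  1.489]
press [([0.5833, -0.3248, 0.0022], 0.57)]
visor [([0.5167, -0.3115, 0.1584], 0.98)]
die_foot [([0.5785, -0.3238, 0.0221], 0.6)]
ram []
lever_grip [([0.5821, -0.3825, 0.2603], 0.62)]
catch_tab [([0.5835, -0.325, -0.0003], 0.61)]
vial [([0.4219, -0.106, -0.0043], 0.72)]
flask [([0.5647, -0.507, -0.0024], 0.86), ([0.4241, -0.0107, 0.0042], 0.35)]
cap [([0.4637, -0.2903, -0.0054], 0.43)]
1.0 [ 0.21306129 -0.50704857  0.21345908] [9.70202948e-06 9.80291575e-01 1.97556140e-01 1.05600001e-05] [ 0.41617645 -0.81043684  0.10235424] 0.09409438023502388
```

View pics/scene1.png

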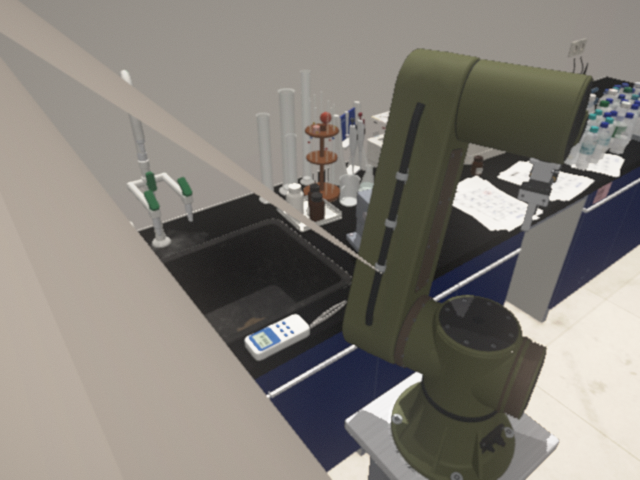

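View pics/top1.png

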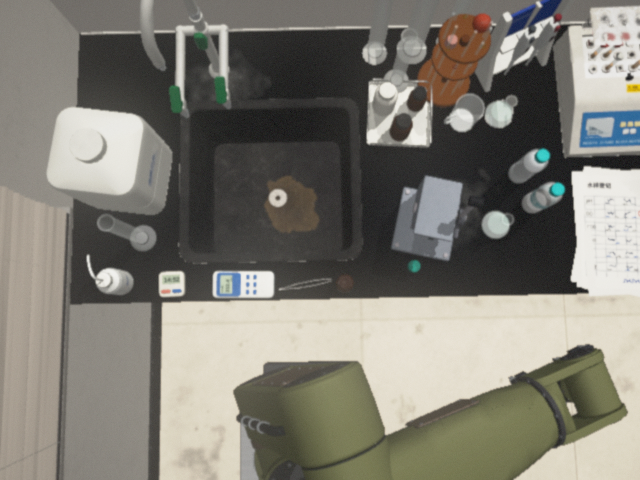

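The scene view is blocked by the arm. The top view shows the press at about (430,217), turned slightly, with the cap at (414,266) in front and the flask at (496,224) on its right. I'll fit the press pose from the depth.

```bash
cat > h.py <<'E'
from cell import *
import cv2,numpy as np
from scipy.spatial.transform import Rotation as R
def att(i):
    a=np.array(i["attitude"]); return a if a.shape==(3,3) else R.from_quat(a,scalar_first=True).as_matrix()
def cloud(c):
    i=camera_info(c); im,d=read_camera(c); K=np.array(i["intrinsics"])
    v,u=np.mgrid[:480,:640]; p=np.stack([(u-K[0,2])/K[0,0]*d,(v-K[1,2])/K[1,1]*d,d],-1)
    return im,d,p@att(i).T+np.array(i["origin"])
E
python3 - <<'E'
from h import *
im,d,P=cloud("top")
roi=np.zeros((480,640),bool); roi[160:275,380:480]=1
roi&=d>0
z=P[...,2]
print(np.histogram(z[roi],bins=np.arange(-.02,.3,.01)))
for n,lo,hi in [("top",.16,.178),("base",.014,.027),("grip",.2,.3)]:
    m=roi&(z>lo)&(z<hi)
    k,l,st,_=cv2.connectedComponentsWithStats(m.astype(np.uint8))
    if k<2: continue
    b=1+np.argmax(st[1:,4]); q=P[l==b]
    print(n,len(q),q.mean(0).round(4)); r=cv2.minAreaRect(q[:,:2].astype(np.float32)); print(r, cv2.boxPoints(r).round(4).tolist())
cv2.imwrite("pics/topc.png",cv2.resize(im[150:290,370:530,::-1],(800,700))[:600])
E
```

```text
(array([  25, 4116, 2515, 1278,  615,    5,    0,    0,    0,    5,   18,
         24,   46,   74,   75,   87,   36,   48, 2013,  307,    9,    9,
          7,   12,    6,    4,    0,    8,   91,   28,    0]), array([-0.02, -0.01,  0.  ,  0.01,  0.02,  0.03,  0.04,  0.05,  0.06,
        0.07,  0.08,  0.09,  0.1 ,  0.11,  0.12,  0.13,  0.14,  0.15,
        0.16,  0.17,  0.18,  0.19,  0.2 ,  0.21,  0.22,  0.23,  0.24,
        0.25,  0.26,  0.27,  0.28,  0.29]))
top 2301 [ 0.5815 -0.3219  0.1669]
((0.5822404026985168, -0.3225880265235901), (0.0906066745519638, 0.14081822335720062), 76.76870727539062) [[0.5033000111579895, -0.350600004196167], [0.6403999924659729, -0.38280001282691956], [0.6610999703407288, -0.2946000099182129], [0.5241000056266785, -0.2624000012874603]]
base 1609 [ 0.5468 -0.293   0.0191]
((0.570117712020874, -0.3194802403450012), (0.1504194289445877, 0.16536538302898407), 76.581298828125) [[0.4722000062465668, -0.3734000027179718], [0.6330999732017517, -0.41179999709129333], [0.6679999828338623, -0.265500009059906], [0.507099986076355, -0.22709999978542328]]
grip 156 [ 0.5758 -0.3807  0.2576]
((0.5776998996734619, -0.3827829957008362), (0.026152372360229492, 0.022996606305241585), 79.93778991699219) [[0.5641000270843506, -0.3935999870300293], [0.5867000222206116, -0.3977000117301941], [0.5913000106811523, -0.3718999922275543], [0.5687000155448914, -0.367900013923645]]
```

View pics/topc.png

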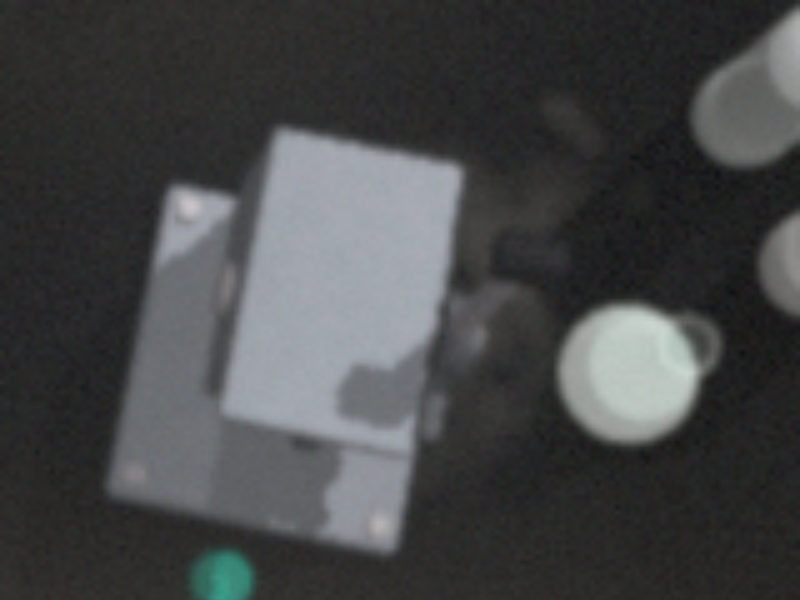

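The two rectangle fits agree: press origin (0.5822, -0.3225), yaw -13.2°. Next I'll work out the targets.

```bash
cat >> h.py <<'E'
O=np.array([.5822,-.3225,0]); Rp=R.from_euler('z',-13.2,degrees=True)
def w(p): return O+Rp.apply(np.array(p)/1000)
def pr(p): return Rp.inv().apply(np.array(p)-O)*1000
def goal(tcp_press,tilt,s=None):
    """row numbers from the measured pose to TCP at tcp_press (mm, press frame), tool leaning tilt deg"""
    s=s or read_state()
    c=R.from_quat(s["tcp_rot"],scalar_first=True)
    best=None
    for f in (0,180):
        g=Rp*R.from_euler('y',-tilt,degrees=True)*R.from_euler('x',180,degrees=True)*R.from_euler('z',f,degrees=True)
        v=(g*c.inv()).as_rotvec()
        if best is None or np.linalg.norm(v)<np.linalg.norm(best): best=v
    return np.round((w(tcp_press)-s["ee_pos"])/.25,3),np.round(best/1.5,3)
def tiltax(t): t=np.radians(t); return np.array([np.sin(t),0,-np.cos(t)])
E
python3 - <<'E'
from h import *
t=40
for tip in [(-130,-45,150),(-48,-42,89)]:
    print(goal(np.array(tip)-8*tiltax(t),t))
print(pr(read_state()["ee_pos"]))
E
```

```text
(array([ 0.909,  0.686, -0.229]), array([ 0.039, -0.471, -0.401]))
(array([ 1.231,  0.623, -0.473]), array([ 0.039, -0.471, -0.401]))
[-317.24462506 -263.94659362  213.41359235]
```

>>> {"op": "move_arm", "data": {"commands": [{"x":0.2,"y":0.2,"z":0,"wx":0.01,"wy":-0.12,"wz":-0.1,"gripper":1},{"x":0.4,"y":0.4,"z":0,"wx":0.02,"wy":-0.24,"wz":-0.2,"gripper":1},{"x":0.6,"y":0.55,"z":-0.1,"wx":0.03,"wy":-0.36,"wz":-0.3,"gripper":1},{"x":0.8,"y":0.686,"z":-0.2,"wx":0.039,"wy":-0.471,"wz":-0.401,"gripper":1},{"x":0.909,"y":0.686,"z":-0.229,"wx":0.039,"wy":-0.471,"wz":-0.401,"gripper":1},{"x":0.909,"y":0.686,"z":-0.229,"wx":0.039,"wy":-0.471,"wz":-0.401,"gripper":1},{"x":0.909,"y":0.686,"z":-0.229,"wx":0.039,"wy":-0.471,"wz":-0.401,"gripper":1},{"x":0.909,"y":0.686,"z":-0.229,"wx":0.039,"wy":-0.471,"wz":-0.401,"gripper":1}], "grip_force": 10}}

```text
clock: 1.72
ee_pos: [0.4419, -0.3318, 0.1536]
tcp_rot: [0.038, 0.933, -0.11, 0.34]
force: [-0.0, -0.5, -0.8]
width: 0.0443
grip_force: 0.0
```

>>> {"op": "move_arm", "data": {"commands": [{"gripper":1},{"gripper":1},{"gripper":1},{"gripper":1},{"gripper":1},{"gripper":1},{"gripper":1},{"gripper":1}]}}

```text
invalid input at $.commands[0]: expected keys x, y, z, wx, wy, wz, gripper
```

```bash
python3 - <<'E'
from h import *
im,_=read_camera("wrist"); cv2.imwrite("pics/w1.png",im[:,:,::-1])
for l in ["catch_tab","visor","lever_grip"]:
    print(l,[(pr(a["position"]).round(1).tolist(),round(a["score"],2)) for a in spot_point("wrist",l)[:2]])
t=40;s=read_state(); print(s["width"],pr(s["ee_pos"]).round(1),s["force"].round(2))
for tip in [(-130,-45,150),(-80,-43,105),(-48,-41,89),(-48,-30,89),(-48,-4,89)]:
    print(tip,goal(np.array(tip)-8*tiltax(t),t,s))
E
```

```text
catch_tab [([-45.8, -12.4, 95.9], 0.85)]
visor [([-68.6, 1.5, 154.2], 0.88)]
lever_grip []
0.028200071369612712 [-135.1  -45.6  156.8] [-0.57 -0.55 -0.54]
(-130, -45, 150) (array([ 0.   ,  0.002, -0.003]), array([ 0.001, -0.001, -0.001]))
(-80, -43, 105) (array([ 0.197, -0.035, -0.183]), array([ 0.001, -0.001, -0.001]))
(-48, -41, 89) (array([ 0.323, -0.057, -0.247]), array([ 0.001, -0.001, -0.001]))
(-48, -30, 89) (array([ 0.333, -0.014, -0.247]), array([ 0.001, -0.001, -0.001]))
(-48, -4, 89) (array([ 0.357,  0.087, -0.247]), array([ 0.001, -0.001, -0.001]))
```

View pics/w1.png

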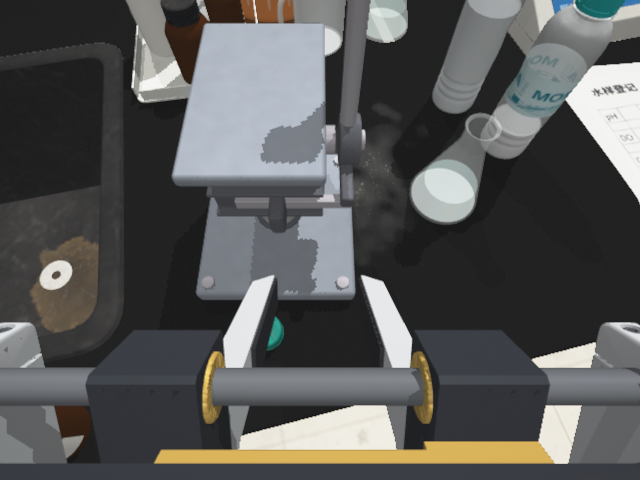

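The tab shows at (278,210) under the visor and the network's positions agree with the press frame. The fingers are still closing. I'll let them shut, then go in on the tab's right side.

>>> {"op": "move_arm", "data": {"commands": [{"x":0,"y":0,"z":0,"wx":0,"wy":0,"wz":0,"gripper":1},{"x":0,"y":0,"z":0,"wx":0,"wy":0,"wz":0,"gripper":1},{"x":0,"y":0,"z":0,"wx":0,"wy":0,"wz":0,"gripper":1},{"x":0,"y":0,"z":0,"wx":0,"wy":0,"wz":0,"gripper":1},{"x":0.1,"y":-0.017,"z":-0.09,"wx":0,"wy":0,"wz":0,"gripper":1},{"x":0.197,"y":-0.035,"z":-0.183,"wx":0,"wy":0,"wz":0,"gripper":1},{"x":0.26,"y":-0.046,"z":-0.22,"wx":0,"wy":0,"wz":0,"gripper":1},{"x":0.323,"y":-0.057,"z":-0.247,"wx":0,"wy":0,"wz":0,"gripper":1}]}}

```text
clock: 2.58
ee_pos: [0.5215, -0.3497, 0.0927]
tcp_rot: [0.039, 0.934, -0.108, 0.339]
force: [-45.1, 8.8, 30.3]
width: 0.0002
grip_force: 24.5
```

```bash
python3 - <<'E'
from h import *
im,_=read_camera("wrist"); cv2.imwrite("pics/w2.png",im[:,:,::-1])
s=read_state(); print(s["width"],pr(s["ee_pos"]+.008*R.from_quat(s["tcp_rot"],scalar_first=True).apply([0,0,1])).round(1),s["force"].round(2))
E
```

```text
0.0008104457962970686 [-47.1 -40.4  86.4] [-31.97   9.5   18.55]
```

View pics/w2.png

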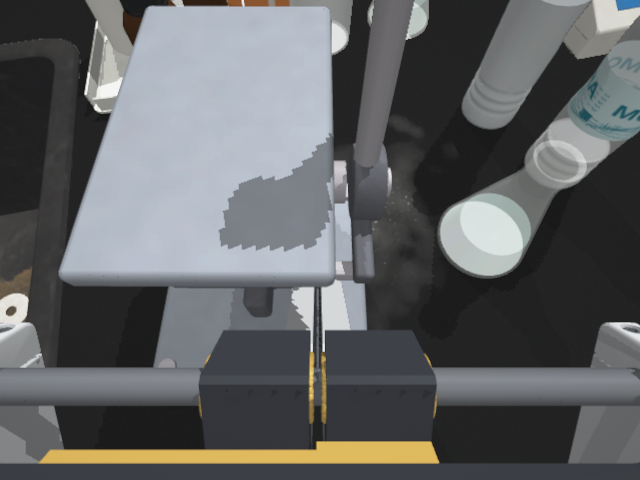

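The wrist reads 45 N, so the fingertip is bearing on the head front, probably the catch rail. I'll back off 8 mm in press x before sliding.

>>> {"op": "move_arm", "data": {"commands": [{"x":-0.032,"y":0.008,"z":0.008,"wx":0,"wy":0,"wz":0,"gripper":1},{"x":-0.032,"y":0.008,"z":0.008,"wx":0,"wy":0,"wz":0,"gripper":1},{"x":-0.032,"y":0.008,"z":0.008,"wx":0,"wy":0,"wz":0,"gripper":1}]}}

```text
clock: 2.88
ee_pos: [0.513, -0.3481, 0.0966]
tcp_rot: [0.04, 0.934, -0.108, 0.34]
force: [-0.0, 0.9, -0.2]
width: 0.0004
grip_force: 0.0
```

```bash
python3 - <<'E'
from h import *
s=read_state(); print(s["width"],pr(s["ee_pos"]+.008*R.from_quat(s["tcp_rot"],scalar_first=True).apply([0,0,1])).round(1),s["force"].round(2))
for tip in [(-55,-30,90),(-55,-4,90)]: print(goal(np.array(tip)-8*tiltax(40),40,s))
E
```

```text
0.00042075874286389667 [-56.4 -40.7  90.5] [-0.05  0.92 -0.15]
(array([ 0.015,  0.041, -0.002]), array([ 0.001, -0.   ,  0.   ]))
(array([ 0.039,  0.142, -0.002]), array([ 0.001, -0.   ,  0.   ]))
```

>>> {"op": "move_arm", "data": {"commands": [{"x":0.005,"y":0.02,"z":0,"wx":0,"wy":0,"wz":0,"gripper":1},{"x":0.01,"y":0.04,"z":0,"wx":0,"wy":0,"wz":0,"gripper":1},{"x":0.014,"y":0.06,"z":0,"wx":0,"wy":0,"wz":0,"gripper":1},{"x":0.019,"y":0.08,"z":0,"wx":0,"wy":0,"wz":0,"gripper":1},{"x":0.024,"y":0.1,"z":0,"wx":0,"wy":0,"wz":0,"gripper":1},{"x":0.028,"y":0.12,"z":0,"wx":0,"wy":0,"wz":0,"gripper":1},{"x":0.031,"y":0.13,"z":0,"wx":0,"wy":0,"wz":0,"gripper":1},{"x":0.031,"y":0.13,"z":0,"wx":0,"wy":0,"wz":0,"gripper":1}]}}

```text
clock: 3.55
ee_pos: [0.521, -0.3146, 0.0965]
tcp_rot: [0.039, 0.934, -0.107, 0.34]
force: [0.4, -0.3, -0.6]
width: 0.0002
grip_force: 0.0
```

```bash
python3 - <<'E'
from h import *
s=read_state(); print(s["width"],pr(s["ee_pos"]+.008*R.from_quat(s["tcp_rot"],scalar_first=True).apply([0,0,1])).round(1),Rp.inv().apply(s["force"]).round(2))
im,_=read_camera("wrist"); 
for l in ["catch_tab"]: print(l,[(pr(a["position"]).round(1).tolist(),round(a["score"],2)) for a in spot_point("wrist",l)[:2]])
E
```

```text
0.00020228655173343274 [-56.2  -6.2  90.4] [ 0.43 -0.24 -0.61]
catch_tab [([-47.3, 11.4, 96.7], 0.56)]
```

>>> {"op": "move_arm", "data": {"commands": [{"x":0.002,"y":0.008,"z":0,"wx":0,"wy":0,"wz":0,"gripper":1},{"x":0.004,"y":0.016,"z":0,"wx":0,"wy":0,"wz":0,"gripper":1},{"x":0.004,"y":0.016,"z":0,"wx":0,"wy":0,"wz":0,"gripper":1}]}}

```text
clock: 3.9
ee_pos: [0.5212, -0.3134, 0.0966]
tcp_rot: [0.042, 0.933, -0.109, 0.34]
force: [-4.6, -14.3, -3.3]
width: 0.0002
grip_force: 7.3
```

It's against the stop: 14 N after only 1.2 mm. I'll hold, then retract.

>>> {"op": "move_arm", "data": {"commands": [{"x":0,"y":0,"z":0,"wx":0,"wy":0,"wz":0,"gripper":1},{"x":0,"y":0,"z":0,"wx":0,"wy":0,"wz":0,"gripper":1},{"x":-0.006,"y":-0.03,"z":0,"wx":0,"wy":0,"wz":0,"gripper":1},{"x":-0.09,"y":-0.01,"z":0.1,"wx":0,"wy":0,"wz":0,"gripper":1},{"x":-0.17,"y":0.01,"z":0.2,"wx":0,"wy":0,"wz":0,"gripper":1},{"x":-0.256,"y":0.03,"z":0.307,"wx":0,"wy":0,"wz":0,"gripper":1},{"x":-0.3,"y":0.03,"z":0.4,"wx":0,"wy":0,"wz":0,"gripper":1},{"x":-0.3,"y":0.03,"z":0.5,"wx":0,"wy":0,"wz":0,"gripper":-1}]}}

```text
clock: 4.57
ee_pos: [0.4449, -0.3035, 0.2222]
tcp_rot: [0.04, 0.934, -0.108, 0.339]
force: [0.2, 0.2, -1.1]
width: 0.0042
grip_force: 0.0
```

```bash
python3 - <<'E'
from h import *
s=read_state(); print(s["width"],pr(s["ee_pos"]).round(1),s["force"].round(2))
im,_=read_camera("wrist"); cv2.imwrite("pics/w3.png",im[:,:,::-1])
for l in ["catch_tab","lever_grip"]: print(l,[(pr(a["position"]).round(1).tolist(),round(a["score"],2)) for a in spot_point("wrist",l)[:2]])
for p in [(-60,-62,330),(14,-62,325),(14,-62,249)]: print(goal(p,0,s))
E
```

```text
0.004208431939576678 [-138.   -12.8  222.2] [ 0.15  0.19 -1.13]
catch_tab [([-45.4, 10.1, 96.9], 0.85)]
lever_grip [([17.6, -62.7, 260.8], 0.95)]
(array([ 0.259, -0.263,  0.431]), array([0.107, 0.452, 0.   ]))
(array([ 0.547, -0.33 ,  0.411]), array([0.107, 0.452, 0.   ]))
(array([ 0.547, -0.33 ,  0.107]), array([0.107, 0.452, 0.   ]))
```

View pics/w3.png

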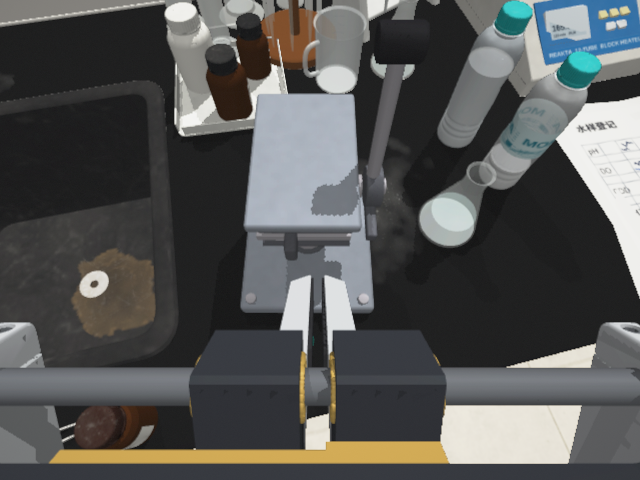

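The catch is over at (290,245) and the grip is at (402,42), where the model puts it. Next I'll go above the grip with the tool pointing down and the gripper open.

>>> {"op": "move_arm", "data": {"commands": [{"x":0.05,"y":-0.05,"z":0.15,"wx":0.02,"wy":0.08,"wz":0,"gripper":-1},{"x":0.1,"y":-0.1,"z":0.28,"wx":0.037,"wy":0.16,"wz":0,"gripper":-1},{"x":0.18,"y":-0.18,"z":0.4,"wx":0.056,"wy":0.24,"wz":0,"gripper":-1},{"x":0.26,"y":-0.263,"z":0.44,"wx":0.075,"wy":0.32,"wz":0,"gripper":-1},{"x":0.35,"y":-0.28,"z":0.44,"wx":0.094,"wy":0.4,"wz":0,"gripper":-1},{"x":0.45,"y":-0.3,"z":0.43,"wx":0.107,"wy":0.452,"wz":0,"gripper":-1},{"x":0.547,"y":-0.33,"z":0.411,"wx":0.107,"wy":0.452,"wz":0,"gripper":-1},{"x":0.547,"y":-0.33,"z":0.411,"wx":0.107,"wy":0.452,"wz":0,"gripper":-1}]}}

```text
clock: 5.38
ee_pos: [0.5819, -0.3859, 0.323]
tcp_rot: [-0.001, 0.994, -0.113, 0.011]
force: [-0.7, 0.1, 0.5]
width: 0.0692
grip_force: 0.0
```

```bash
python3 - <<'E'
from h import *
s=read_state(); print(s["width"],pr(s["ee_pos"]).round(1),s["force"].round(2))
im,_=read_camera("wrist")
for l in ["lever_grip"]: print(l,[(pr(a["position"]).round(1).tolist(),round(a["score"],2)) for a in spot_point("wrist",l)[:2]])
for p in [(14,-62,249)]: print(goal(p,0,s))
E
```

```text
0.0691555484374726 [ 14.2 -61.8 323. ] [-0.74  0.09  0.54]
lever_grip [([17.3, -60.7, 258.1], 0.56)]
(array([-0.001, -0.001, -0.296]), array([ 0.001,  0.014, -0.003]))
```

>>> {"op": "move_arm", "data": {"commands": [{"x":-0.001,"y":-0.001,"z":-0.1,"wx":0,"wy":0.014,"wz":0,"gripper":-0.4},{"x":-0.001,"y":-0.001,"z":-0.2,"wx":0,"wy":0.014,"wz":0,"gripper":-0.4},{"x":-0.001,"y":-0.001,"z":-0.296,"wx":0,"wy":0.014,"wz":0,"gripper":-0.4},{"x":-0.001,"y":-0.001,"z":-0.296,"wx":0,"wy":0.014,"wz":0,"gripper":1},{"x":-0.001,"y":-0.001,"z":-0.296,"wx":0,"wy":0.014,"wz":0,"gripper":1},{"x":-0.001,"y":-0.001,"z":-0.296,"wx":0,"wy":0.014,"wz":0,"gripper":1},{"x":-0.001,"y":-0.001,"z":-0.296,"wx":0,"wy":0.014,"wz":0,"gripper":1},{"x":-0.001,"y":-0.001,"z":-0.296,"wx":0,"wy":0.014,"wz":0,"gripper":1}], "grip_force": 30}}

```text
clock: 6.15
ee_pos: [0.5804, -0.3862, 0.2526]
tcp_rot: [0.002, 0.994, -0.113, 0.003]
force: [0.1, 0.5, 0.8]
width: 0.036
grip_force: 0.0
```

>>> {"op": "move_arm", "data": {"commands": [{"x":0,"y":0,"z":0,"wx":0,"wy":0,"wz":0,"gripper":1},{"x":0,"y":0,"z":0,"wx":0,"wy":0,"wz":0,"gripper":1},{"x":0,"y":0,"z":0,"wx":0,"wy":0,"wz":0,"gripper":1},{"x":0,"y":0,"z":0,"wx":0,"wy":0,"wz":0,"gripper":1}]}}

```text
clock: 6.48
ee_pos: [0.5801, -0.3872, 0.2524]
tcp_rot: [0.003, 0.993, -0.114, 0.003]
force: [-0.0, -5.9, 3.7]
width: 0.0298
grip_force: 30.0
```

```bash
cat >> h.py <<'E'
def lever(q): return np.array([-140*np.sin(q-.1),-62,120+140*np.cos(q-.1)])
def rep(off=np.zeros(3)):
    s=read_state(); p=pr(s["ee_pos"])+[0,0,11]-off; f=Rp.inv().apply(s["force"])
    q=np.arctan2(-p[0],p[2]-120)+.1; tan=np.array([-np.cos(q-.1),0,-np.sin(q-.1)])
    print("t",round(s["clock"],2),"grip",p.round(1),"r",round(np.hypot(p[0],p[2]-120),1),"q",round(q,3),"f",f.round(1),"along",round(-f@tan,1),"w",round(s["width"],4),round(float(s["grip_force"]),1)); return s,q
def step(q0,q1,n):
    for q in np.linspace(q0,q1,n+1)[1:]: print(round(q,3),np.round(Rp.apply(lever(q)-lever(q0))/250,3))
E
python3 - <<'E'
from h import *
s,q=rep(); step(0,.24,4)
E
```

```text
t 6.48 grip [ 12.7 -63.4 263.4] r 143.9 q 0.011 f [ 1.3 -5.7  3.7] along 1.0 w 0.0298 30.0
0.06 [-0.033  0.008  0.002]
0.12 [-0.065  0.015  0.003]
0.18 [-0.098  0.023  0.001]
0.24 [-0.131  0.031 -0.003]
```

>>> {"op": "move_arm", "data": {"commands": [{"x":-0.033,"y":0.008,"z":0.002,"wx":0,"wy":0,"wz":0,"gripper":1},{"x":-0.065,"y":0.015,"z":0.003,"wx":0,"wy":0,"wz":0,"gripper":1}]}}

```text
clock: 6.65
ee_pos: [0.5647, -0.3835, 0.2528]
tcp_rot: [0.003, 0.994, -0.114, 0.005]
force: [8.4, -9.2, -3.1]
width: 0.0299
grip_force: 30.0
```

```bash
python3 -c "
from h import *
rep(); step(.12,.24,6); step(.24,.36,6)"
```

```text
t 6.65 grip [ -3.1 -63.4 263.8] r 143.8 q 0.122 f [10.3 -7.  -3.1] along 10.2 w 0.0299 30.0
0.14 [-0.011  0.003 -0.   ]
0.16 [-0.022  0.005 -0.001]
0.18 [-0.033  0.008 -0.002]
0.2 [-0.044  0.01  -0.003]
0.22 [-0.054  0.013 -0.004]
0.24 [-0.065  0.015 -0.005]
0.26 [-0.011  0.003 -0.002]
0.28 [-0.022  0.005 -0.004]
0.3 [-0.032  0.008 -0.006]
0.32 [-0.043  0.01  -0.008]
0.34 [-0.054  0.013 -0.011]
0.36 [-0.064  0.015 -0.013]
```

>>> {"op": "move_arm", "data": {"commands": [{"x":-0.011,"y":0.003,"z":0,"wx":0,"wy":0,"wz":0,"gripper":1},{"x":-0.022,"y":0.005,"z":-0.001,"wx":0,"wy":0,"wz":0,"gripper":1},{"x":-0.033,"y":0.008,"z":-0.002,"wx":0,"wy":0,"wz":0,"gripper":1}]}}

```text
clock: 6.9
ee_pos: [0.5564, -0.3816, 0.2524]
tcp_rot: [0.003, 0.993, -0.114, 0.005]
force: [9.0, -9.9, -1.2]
width: 0.0298
grip_force: 30.0
```

```bash
python3 -c "
from h import *
rep()"
```

```text
t 6.9 grip [-11.6 -63.4 263.4] r 143.8 q 0.181 f [11.  -7.6 -1.2] along 10.9 w 0.0298 30.0
```

>>> {"op": "move_arm", "data": {"commands": [{"x":-0.011,"y":0.003,"z":-0.001,"wx":0,"wy":0,"wz":0,"gripper":1},{"x":-0.022,"y":0.005,"z":-0.002,"wx":0,"wy":0,"wz":0,"gripper":1},{"x":-0.032,"y":0.007,"z":-0.003,"wx":0,"wy":0,"wz":0,"gripper":1}]}}

```text
clock: 7.15
ee_pos: [0.5485, -0.3797, 0.2516]
tcp_rot: [0.003, 0.994, -0.114, 0.005]
force: [8.8, -8.0, -1.0]
width: 0.0297
grip_force: 30.0
```

```bash
python3 -c "
from h import *
rep()"
```

```text
t 7.15 grip [-19.7 -63.4 262.6] r 144.0 q 0.237 f [10.4 -5.8 -1. ] along 10.2 w 0.0297 30.0
```

>>> {"op": "move_arm", "data": {"commands": [{"x":-0.011,"y":0.003,"z":-0.002,"wx":0,"wy":0,"wz":0,"gripper":1},{"x":-0.022,"y":0.005,"z":-0.004,"wx":0,"wy":0,"wz":0,"gripper":1},{"x":-0.032,"y":0.008,"z":-0.006,"wx":0,"wy":0,"wz":0,"gripper":1}]}}

```text
clock: 7.4
ee_pos: [0.5406, -0.3778, 0.2504]
tcp_rot: [0.003, 0.993, -0.114, 0.005]
force: [8.2, -10.1, 0.6]
width: 0.0298
grip_force: 30.0
```

```bash
python3 -c "
from h import *
rep()
for a in (.3,.36,.42,.48,.54): step(a,a+.06,3)"
```

```text
t 7.4 grip [-27.9 -63.3 261.4] r 144.1 q 0.295 f [10.3 -7.9  0.6] along 10.2 w 0.0298 30.0
0.32 [-0.011  0.003 -0.002]
0.34 [-0.021  0.005 -0.005]
0.36 [-0.032  0.007 -0.008]
0.38 [-0.011  0.002 -0.003]
0.4 [-0.021  0.005 -0.006]
0.42 [-0.031  0.007 -0.01 ]
0.44 [-0.01   0.002 -0.004]
0.46 [-0.021  0.005 -0.007]
0.48 [-0.031  0.007 -0.012]
0.5 [-0.01   0.002 -0.004]
0.52 [-0.02   0.005 -0.009]
0.54 [-0.03   0.007 -0.013]
0.56 [-0.01   0.002 -0.005]
0.58 [-0.02   0.005 -0.01 ]
0.6 [-0.029  0.007 -0.015]
```

The free-motion baseline is about 10.3 N along the lever's path. I'll keep going in 0.06 rad steps, reading the force each time.

>>> {"op": "move_arm", "data": {"commands": [{"x":-0.011,"y":0.003,"z":-0.002,"wx":0,"wy":0,"wz":0,"gripper":1},{"x":-0.021,"y":0.005,"z":-0.005,"wx":0,"wy":0,"wz":0,"gripper":1},{"x":-0.032,"y":0.007,"z":-0.008,"wx":0,"wy":0,"wz":0,"gripper":1}]}}

```text
clock: 7.65
ee_pos: [0.5327, -0.376, 0.2488]
tcp_rot: [0.003, 0.994, -0.114, 0.005]
force: [8.3, -7.6, 2.5]
width: 0.0299
grip_force: 30.0
```

```bash
python3 -c "
from h import *
rep()"
```

```text
t 7.65 grip [-36.  -63.4 259.8] r 144.3 q 0.352 f [ 9.9 -5.5  2.5] along 10.2 w 0.0299 30.0
```

>>> {"op": "move_arm", "data": {"commands": [{"x":-0.011,"y":0.002,"z":-0.003,"wx":0,"wy":0,"wz":0,"gripper":1},{"x":-0.021,"y":0.005,"z":-0.006,"wx":0,"wy":0,"wz":0,"gripper":1},{"x":-0.031,"y":0.007,"z":-0.01,"wx":0,"wy":0,"wz":0,"gripper":1}]}}

```text
clock: 7.9
ee_pos: [0.525, -0.3742, 0.2466]
tcp_rot: [0.003, 0.994, -0.114, 0.005]
force: [8.2, -6.0, 6.9]
width: 0.0296
grip_force: 30.0
```

```bash
python3 -c "
from h import *
rep()"
```

```text
t 7.9 grip [-43.9 -63.4 257.6] r 144.4 q 0.408 f [ 9.3 -3.9  6.9] along 11.0 w 0.0296 30.0
```

>>> {"op": "move_arm", "data": {"commands": [{"x":-0.01,"y":0.002,"z":-0.004,"wx":0,"wy":0,"wz":0,"gripper":1},{"x":-0.021,"y":0.005,"z":-0.007,"wx":0,"wy":0,"wz":0,"gripper":1},{"x":-0.031,"y":0.007,"z":-0.012,"wx":0,"wy":0,"wz":0,"gripper":1}]}}

```text
clock: 8.15
ee_pos: [0.5173, -0.3724, 0.244]
tcp_rot: [0.003, 0.994, -0.114, 0.006]
force: [5.7, -4.3, 9.9]
width: 0.03
grip_force: 30.0
```

```bash
python3 -c "
from h import *
rep()"
```

```text
t 8.15 grip [-51.8 -63.4 255. ] r 144.6 q 0.466 f [ 6.6 -2.9  9.9] along 9.7 w 0.03 30.0
```

>>> {"op": "move_arm", "data": {"commands": [{"x":-0.01,"y":0.002,"z":-0.004,"wx":0,"wy":0,"wz":0,"gripper":1},{"x":-0.02,"y":0.005,"z":-0.009,"wx":0,"wy":0,"wz":0,"gripper":1},{"x":-0.03,"y":0.007,"z":-0.014,"wx":0,"wy":0,"wz":0,"gripper":1}]}}

```text
clock: 8.4
ee_pos: [0.5099, -0.3706, 0.2409]
tcp_rot: [0.003, 0.994, -0.114, 0.006]
force: [5.0, -3.4, 11.9]
width: 0.0295
grip_force: 30.0
```

```bash
python3 -c "
from h import *
rep()"
```

```text
t 8.4 grip [-59.4 -63.4 251.9] r 144.7 q 0.523 f [ 5.7 -2.1 11.9] along 10.1 w 0.0295 30.0
```

>>> {"op": "move_arm", "data": {"commands": [{"x":-0.01,"y":0.002,"z":-0.005,"wx":0,"wy":0,"wz":0,"gripper":1},{"x":-0.02,"y":0.005,"z":-0.01,"wx":0,"wy":0,"wz":0,"gripper":1},{"x":-0.029,"y":0.007,"z":-0.016,"wx":0,"wy":0,"wz":0,"gripper":1}]}}

```text
clock: 8.65
ee_pos: [0.5025, -0.3689, 0.2374]
tcp_rot: [0.004, 0.994, -0.114, 0.006]
force: [2.2, -2.3, 15.8]
width: 0.0297
grip_force: 30.0
```

```bash
python3 -c "
from h import *
s,q=rep()
for a in (.59,.65,.71,.77,.83,.89,.95): step(a,a+.06,3)"
```

```text
t 8.65 grip [-67.  -63.3 248.4] r 144.8 q 0.581 f [ 2.6 -1.7 15.8] along 9.6 w 0.0297 30.0
0.61 [-0.01   0.002 -0.005]
0.63 [-0.019  0.004 -0.011]
0.65 [-0.028  0.007 -0.017]
0.67 [-0.009  0.002 -0.006]
0.69 [-0.018  0.004 -0.012]
0.71 [-0.027  0.006 -0.018]
0.73 [-0.009  0.002 -0.007]
0.75 [-0.018  0.004 -0.013]
0.77 [-0.026  0.006 -0.02 ]
0.79 [-0.008  0.002 -0.007]
0.81 [-0.017  0.004 -0.014]
0.83 [-0.025  0.006 -0.022]
0.85 [-0.008  0.002 -0.008]
0.87 [-0.016  0.004 -0.015]
0.89 [-0.024  0.006 -0.023]
0.91 [-0.008  0.002 -0.008]
0.93 [-0.015  0.004 -0.016]
0.95 [-0.022  0.005 -0.025]
0.97 [-0.007  0.002 -0.008]
0.99 [-0.014  0.003 -0.017]
1.01 [-0.021  0.005 -0.026]
```

>>> {"op": "move_arm", "data": {"commands": [{"x":-0.012,"y":0.003,"z":-0.002,"wx":0,"wy":0,"wz":0,"gripper":1},{"x":-0.022,"y":0.005,"z":-0.005,"wx":0,"wy":0,"wz":0,"gripper":1},{"x":-0.033,"y":0.008,"z":-0.008,"wx":0,"wy":0,"wz":0,"gripper":1}]}}

```text
clock: 8.9
ee_pos: [0.4944, -0.3668, 0.2335]
tcp_rot: [0.003, 0.994, -0.113, 0.005]
force: [10.8, -9.4, -3.9]
width: 0.0298
grip_force: 30.0
```

```bash
python3 -c "
from h import *
rep(np.array([-1,0,4]))"
```

```text
t 8.9 grip [-74.3 -63.2 240.5] r 141.6 q 0.653 f [12.6 -6.7 -3.9] along 8.7 w 0.0298 30.0
```

>>> {"op": "move_arm", "data": {"commands": [{"x":-0.009,"y":0.002,"z":-0.006,"wx":0,"wy":0,"wz":0,"gripper":1},{"x":-0.018,"y":0.004,"z":-0.012,"wx":0,"wy":0,"wz":0,"gripper":1},{"x":-0.027,"y":0.006,"z":-0.018,"wx":0,"wy":0,"wz":0,"gripper":1}]}}

```text
clock: 9.15
ee_pos: [0.4877, -0.3653, 0.2295]
tcp_rot: [0.003, 0.994, -0.113, 0.005]
force: [6.7, -5.4, 5.2]
width: 0.0297
grip_force: 30.0
```

```bash
python3 -c "
from h import *
rep(np.array([-1,0,4]))"
```

```text
t 9.15 grip [-81.3 -63.2 236.5] r 142.0 q 0.709 f [ 7.7 -3.8  5.2] along 9.3 w 0.0297 30.0
```

>>> {"op": "move_arm", "data": {"commands": [{"x":-0.009,"y":0.002,"z":-0.007,"wx":0,"wy":0,"wz":0,"gripper":1},{"x":-0.018,"y":0.004,"z":-0.013,"wx":0,"wy":0,"wz":0,"gripper":1},{"x":-0.026,"y":0.006,"z":-0.019,"wx":0,"wy":0,"wz":0,"gripper":1}]}}

```text
clock: 9.4
ee_pos: [0.4813, -0.3638, 0.2252]
tcp_rot: [0.003, 0.994, -0.113, 0.006]
force: [7.2, -5.4, 9.9]
width: 0.0296
grip_force: 30.0
```

```bash
python3 -c "
from h import *
rep(np.array([-1,0,4]))"
```

```text
t 9.4 grip [-87.8 -63.3 232.2] r 142.5 q 0.764 f [ 8.2 -3.6  9.9] along 12.6 w 0.0296 30.0
```

>>> {"op": "move_arm", "data": {"commands": [{"x":-0.008,"y":0.002,"z":-0.007,"wx":0,"wy":0,"wz":0,"gripper":1},{"x":-0.017,"y":0.004,"z":-0.014,"wx":0,"wy":0,"wz":0,"gripper":1},{"x":-0.025,"y":0.006,"z":-0.021,"wx":0,"wy":0,"wz":0,"gripper":1}]}}

```text
clock: 9.65
ee_pos: [0.4751, -0.3624, 0.2206]
tcp_rot: [0.003, 0.994, -0.113, 0.006]
force: [5.2, -3.2, 14.0]
width: 0.0293
grip_force: 30.0
```

```bash
python3 -c "
from h import *
rep(np.array([-1,0,4]))"
```

```text
t 9.65 grip [-94.2 -63.3 227.6] r 142.9 q 0.819 f [ 5.8 -1.9 14. ] along 13.6 w 0.0293 30.0
```

The touch shows near q≈0.70, so the load is now about 35–38 N. One small step of 0.03 rad more.

>>> {"op": "move_arm", "data": {"commands": [{"x":-0.006,"y":0.001,"z":-0.005,"wx":0,"wy":0,"wz":0,"gripper":1},{"x":-0.012,"y":0.003,"z":-0.011,"wx":0,"wy":0,"wz":0,"gripper":1}]}}

```text
clock: 9.82
ee_pos: [0.4721, -0.3617, 0.2181]
tcp_rot: [0.004, 0.994, -0.113, 0.006]
force: [4.4, -2.9, 15.0]
width: 0.0292
grip_force: 30.0
```

```bash
python3 -c "
from h import *
s,q=rep(np.array([-1,0,4]))"
```

```text
t 9.82 grip [-97.2 -63.3 225.1] r 143.2 q 0.846 f [ 5.  -1.8 15. ] along 13.8 w 0.0292 30.0
```

All the estimates put the load between 37 and 52 N, with the best at about 45 N. I'll release and withdraw upward.

>>> {"op": "move_arm", "data": {"commands": [{"x":0,"y":0,"z":0,"wx":0,"wy":0,"wz":0,"gripper":-0.2},{"x":0,"y":0,"z":0,"wx":0,"wy":0,"wz":0,"gripper":-0.2},{"x":0,"y":0,"z":0,"wx":0,"wy":0,"wz":0,"gripper":-0.2},{"x":0,"y":0,"z":0,"wx":0,"wy":0,"wz":0,"gripper":-0.2}]}}

```text
clock: 10.15
ee_pos: [0.4706, -0.3605, 0.2146]
tcp_rot: [0.001, 0.994, -0.113, 0.002]
force: [-0.4, 1.0, -0.6]
width: 0.0523
grip_force: 0.0
```

```bash
python3 -c "
from h import *
s,q=rep(np.array([-1,0,4]))
"
```

```text
t 10.15 grip [-99.  -62.4 221.6] r 141.9 q 0.872 f [-0.6  0.9 -0.6] along -0.9 w 0.0523 0.0
```

>>> {"op": "move_arm", "data": {"commands": [{"x":0,"y":0,"z":0.08,"wx":0,"wy":0,"wz":0,"gripper":-0.4},{"x":0,"y":0,"z":0.2,"wx":0,"wy":0,"wz":0,"gripper":-0.4},{"x":-0.1,"y":0,"z":0.35,"wx":0,"wy":0,"wz":0,"gripper":-0.4},{"x":-0.25,"y":0,"z":0.4,"wx":0,"wy":0,"wz":0,"gripper":-0.4},{"x":-0.4,"y":0,"z":0.4,"wx":0,"wy":0,"wz":0,"gripper":-0.4},{"x":-0.4,"y":0,"z":0.4,"wx":0,"wy":0,"wz":0,"gripper":-0.4}]}}

```text
clock: 10.65
ee_pos: [0.3668, -0.3606, 0.3162]
tcp_rot: [0.002, 0.993, -0.114, 0.003]
force: [0.8, -0.8, 0.4]
width: 0.0658
grip_force: 0.0
```

```bash
python3 - <<'E'
from h import *
s,q=rep()
for c in ["wrist","top"]:
    im,d,P=cloud(c); cv2.imwrite(f"pics/{c}9.png",im[:,:,::-1])
    for l in ["lever_grip","catch_tab","cap","flask","visor"]:
        print(c,l,[(pr(a["position"]).round(1).tolist(),round(a["score"],2)) for a in spot_point(c,l)[:1]])
    Q=Rp.inv().apply((P-O).reshape(-1,3)).reshape(P.shape)*1000
    m=(d>0)&(Q[...,0]<-75)&(Q[...,0]>-135)&(abs(Q[...,1]+62)<17)&(Q[...,2]>185)&(Q[...,2]<250)
    if m.any(): print(c,"grip pts",m.sum(),Q[m].mean(0).round(1),Q[m].min(0).round(1),Q[m].max(0).round(1))
E
```

```text
t 10.65 grip [-201.   -86.3  327.2] r 288.7 q 0.87 f [ 1.  -0.6  0.4] along 0.9 w 0.0658 0.0
wrist lever_grip [([-78.5, -64.1, 232.6], 0.89)]
wrist catch_tab [([-50.9, 11.0, 99.4], 0.5)]
wrist cap [([-120.7, 6.3, 0.5], 0.86)]
wrist flask [([29.5, -180.3, 2.0], 0.88)]
wrist visor [([-65.1, 2.4, 156.6], 0.94)]
wrist grip pts 1541 [-85.2 -64.  241.7] [-94.4 -78.6 231.7] [-75.  -48.4 246. ]
top lever_grip []
top catch_tab [([-47.8, 15.2, 94.9], 0.42)]
top cap [([-123.5, 5.1, -0.9], 0.66)]
top flask [([24.6, -180.5, -2.5], 0.79)]
top visor [([-67.9, -2.3, 155.9], 0.73)]
top grip pts 154 [-86.4 -60.3 239.5] [-96.7 -76.4 223.5] [-75.  -45.9 249.9]
```

View pics/wrist9.png

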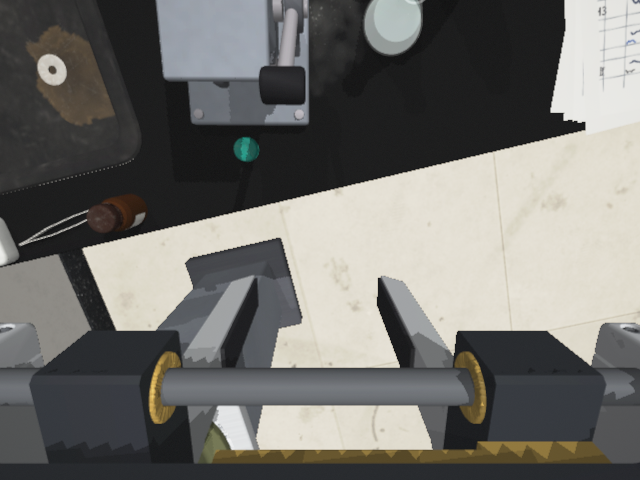

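The picture shows the grip at (282,85), and the flask and cap haven't moved. The depth puts the lever only near q≈0.72, so the pads slipped on the grip. I'll fit the grip centre accurately, then regrip harder.

```bash
cat >> h.py <<'E'
from scipy.optimize import least_squares
def gripfit(c,q0):
    im,d,P=cloud(c); Q=Rp.inv().apply((P-O).reshape(-1,3)).reshape(P.shape)*1000
    g=lever(q0); e=Q-g
    m=(d>0)&(np.hypot(e[...,0],e[...,2])<22)&(abs(e[...,1]+1.5)<11)&(im.max(-1)<75)
    p=Q[m]
    f=lambda v: np.hypot(p[:,0]+140*np.sin(v[0]-.1)-v[1],p[:,2]-120-140*np.cos(v[0]-.1))-12
    r=least_squares(lambda v: np.r_[f([v[0],0])],[q0],loss='soft_l1')
    r2=least_squares(lambda v: np.hypot(p[:,0]-v[0],p[:,2]-v[1])-12,[g[0],g[2]],loss='soft_l1')
    a=r2.x; print("fit q",r.x.round(4),"free centre",a.round(1),"q",round(np.arctan2(-a[0],a[1]-120)+.1,4),"r",round(np.hypot(a[0],a[1]-120),1),"rms",round(np.sqrt(np.mean(r2.fun**2)),2),len(p))
    return a
E
python3 - <<'E'
from h import *
a=gripfit("wrist",.73); gripfit("wrist",.73); gripfit("top",.73)
s=read_state()
for z in (a[1]+50,a[1]-11): print(goal((a[0],-63,z),0,s))
E
```

```text
fit q [0.7373] free centre [-82.6 232.1] q 0.7352 r 139.2 rms 0.61 1280
fit q [0.7375] free centre [-82.6 232. ] q 0.7353 r 139.2 rms 0.61 1283
fit q [0.757] free centre [-84.7 230.2] q 0.7553 r 139.0 rms 2.03 105
(array([ 0.467, -0.018, -0.13 ]), array([ 0.002,  0.003, -0.002]))
(array([ 0.467, -0.018, -0.374]), array([ 0.002,  0.003, -0.002]))
```

>>> {"op": "move_arm", "data": {"commands": [{"x":0.15,"y":-0.006,"z":0,"wx":0,"wy":0,"wz":0,"gripper":-0.3},{"x":0.3,"y":-0.012,"z":-0.05,"wx":0,"wy":0,"wz":0,"gripper":-0.3},{"x":0.467,"y":-0.018,"z":-0.13,"wx":0,"wy":0,"wz":0,"gripper":-0.3},{"x":0.467,"y":-0.018,"z":-0.13,"wx":0,"wy":0,"wz":0,"gripper":-0.3},{"x":0.467,"y":-0.018,"z":-0.25,"wx":0,"wy":0,"wz":0,"gripper":-0.3},{"x":0.467,"y":-0.018,"z":-0.374,"wx":0,"wy":0,"wz":0,"gripper":-0.3},{"x":0.467,"y":-0.018,"z":-0.374,"wx":0,"wy":0,"wz":0,"gripper":-0.3},{"x":0.467,"y":-0.018,"z":-0.374,"wx":0,"wy":0,"wz":0,"gripper":1}], "grip_force": 60}}

```text
clock: 12.07
ee_pos: [0.4869, -0.3649, 0.221]
tcp_rot: [0.001, 0.994, -0.114, 0.001]
force: [0.1, -0.1, 0.6]
width: 0.057
grip_force: 0.0
```

>>> {"op": "move_arm", "data": {"commands": [{"x":0,"y":0,"z":0,"wx":0,"wy":0,"wz":0,"gripper":1},{"x":0,"y":0,"z":0,"wx":0,"wy":0,"wz":0,"gripper":1},{"x":0,"y":0,"z":0,"wx":0,"wy":0,"wz":0,"gripper":1},{"x":0,"y":0,"z":0,"wx":0,"wy":0,"wz":0,"gripper":1},{"x":0,"y":0,"z":0,"wx":0,"wy":0,"wz":0,"gripper":1},{"x":0,"y":0,"z":0,"wx":0,"wy":0,"wz":0,"gripper":1}]}}

```text
clock: 12.57
ee_pos: [0.4875, -0.3653, 0.2224]
tcp_rot: [0.002, 0.994, -0.114, 0.003]
force: [-1.1, -0.1, 6.5]
width: 0.0294
grip_force: 60.0
```

```bash
python3 -c "
from h import *
rep()
for a in (.737,.767,.797,.827,.857): step(a,a+.03,3)"
```

```text
t 12.57 grip [-82.4 -63.3 233.4] r 140.2 q 0.728 f [-1.  -0.4  6.5] along 3.0 w 0.0294 60.0
0.747 [-0.004  0.001 -0.003]
0.757 [-0.009  0.002 -0.007]
0.767 [-0.013  0.003 -0.01 ]
0.777 [-0.004  0.001 -0.003]
0.787 [-0.008  0.002 -0.007]
0.797 [-0.013  0.003 -0.011]
0.807 [-0.004  0.001 -0.004]
0.817 [-0.008  0.002 -0.007]
0.827 [-0.012  0.003 -0.011]
0.837 [-0.004  0.001 -0.004]
0.847 [-0.008  0.002 -0.008]
0.857 [-0.012  0.003 -0.011]
0.867 [-0.004  0.001 -0.004]
0.877 [-0.008  0.002 -0.008]
0.887 [-0.012  0.003 -0.012]
```

>>> {"op": "move_arm", "data": {"commands": [{"x":-0.004,"y":0.001,"z":-0.003,"wx":0,"wy":0,"wz":0,"gripper":1},{"x":-0.009,"y":0.002,"z":-0.007,"wx":0,"wy":0,"wz":0,"gripper":1},{"x":-0.013,"y":0.003,"z":-0.01,"wx":0,"wy":0,"wz":0,"gripper":1}]}}

```text
clock: 12.82
ee_pos: [0.486, -0.365, 0.2212]
tcp_rot: [0.003, 0.994, -0.113, 0.006]
force: [10.9, -3.5, 10.5]
width: 0.0294
grip_force: 60.0
```

```bash
python3 -c "
from h import *
rep()"
```

```text
t 12.82 grip [-84.  -63.3 232.2] r 140.2 q 0.743 f [11.4 -0.9 10.5] along 15.4 w 0.0294 60.0
```

>>> {"op": "move_arm", "data": {"commands": [{"x":-0.003,"y":0.001,"z":-0.002,"wx":0,"wy":0,"wz":0,"gripper":1},{"x":-0.005,"y":0.001,"z":-0.004,"wx":0,"wy":0,"wz":0,"gripper":1},{"x":-0.005,"y":0.001,"z":-0.004,"wx":0,"wy":0,"wz":0,"gripper":1}]}}

```text
clock: 13.07
ee_pos: [0.4852, -0.3648, 0.2206]
tcp_rot: [0.003, 0.994, -0.113, 0.007]
force: [11.2, -2.8, 11.8]
width: 0.0296
grip_force: 60.0
```

```bash
python3 -c "
from h import *
rep()"
```

```text
t 13.07 grip [-84.8 -63.3 231.6] r 140.2 q 0.75 f [11.6 -0.2 11.8] along 16.4 w 0.0296 60.0
```

I'll probe backward. The mean of the forward and backward moving forces gives the load without the friction.

>>> {"op": "move_arm", "data": {"commands": [{"x":0.006,"y":-0.001,"z":0.005,"wx":0,"wy":0,"wz":0,"gripper":1},{"x":0.012,"y":-0.003,"z":0.009,"wx":0,"wy":0,"wz":0,"gripper":1},{"x":0.017,"y":-0.004,"z":0.013,"wx":0,"wy":0,"wz":0,"gripper":1}]}}

```text
clock: 13.32
ee_pos: [0.4869, -0.3651, 0.2219]
tcp_rot: [0.002, 0.994, -0.114, 0.002]
force: [-7.0, 1.9, 5.6]
width: 0.0297
grip_force: 60.0
```

```bash
python3 -c "
from h import *
rep()"
```

```text
t 13.32 grip [-83.1 -63.3 232.9] r 140.1 q 0.734 f [-7.2  0.3  5.6] along -2.5 w 0.0297 60.0
```

>>> {"op": "move_arm", "data": {"commands": [{"x":0.004,"y":-0.001,"z":0.003,"wx":0,"wy":0,"wz":0,"gripper":1},{"x":0.008,"y":-0.002,"z":0.006,"wx":0,"wy":0,"wz":0,"gripper":1}]}}

```text
clock: 13.48
ee_pos: [0.4881, -0.3655, 0.2228]
tcp_rot: [0.001, 0.994, -0.114, 0.001]
force: [-10.7, 3.4, 5.7]
width: 0.0297
grip_force: 60.0
```

```bash
python3 -c "
from h import *
rep()"
```

```text
t 13.48 grip [-81.8 -63.3 233.8] r 140.1 q 0.723 f [-11.2   0.9   5.7] along -5.7 w 0.0297 60.0
```

The load comes out at (16.3 − 5.5)/2 / 0.114 ≈ 47 N at the furthest point, and slightly less now, about 43–45 N. I'll relax the tool and release.

>>> {"op": "move_arm", "data": {"commands": [{"x":-0.005,"y":0.001,"z":-0.004,"wx":0,"wy":0,"wz":0,"gripper":1},{"x":-0.005,"y":0.001,"z":-0.004,"wx":0,"wy":0,"wz":0,"gripper":1},{"x":-0.005,"y":0.001,"z":-0.004,"wx":0,"wy":0,"wz":0,"gripper":-0.3},{"x":-0.005,"y":0.001,"z":-0.004,"wx":0,"wy":0,"wz":0,"gripper":-0.3},{"x":-0.005,"y":0.001,"z":-0.004,"wx":0,"wy":0,"wz":0,"gripper":-0.3},{"x":-0.005,"y":0.001,"z":-0.004,"wx":0,"wy":0,"wz":0,"gripper":-0.3},{"x":-0.005,"y":0.001,"z":-0.004,"wx":0,"wy":0,"wz":0,"gripper":-0.3}]}}

```text
clock: 14.07
ee_pos: [0.4878, -0.3652, 0.2212]
tcp_rot: [0.001, 0.994, -0.113, 0.002]
force: [1.0, 0.2, -0.1]
width: 0.0592
grip_force: 0.0
```

>>> {"op": "move_arm", "data": {"commands": [{"x":0,"y":0,"z":0.08,"wx":0,"wy":0,"wz":0,"gripper":-0.4},{"x":0,"y":0,"z":0.2,"wx":0,"wy":0,"wz":0,"gripper":-0.4},{"x":-0.15,"y":0,"z":0.35,"wx":0,"wy":0,"wz":0,"gripper":-0.4},{"x":-0.3,"y":0.01,"z":0.374,"wx":0,"wy":0,"wz":0,"gripper":-0.4},{"x":-0.467,"y":0.018,"z":0.374,"wx":0,"wy":0,"wz":0,"gripper":-0.4},{"x":-0.467,"y":0.018,"z":0.374,"wx":0,"wy":0,"wz":0,"gripper":-0.4},{"x":-0.467,"y":0.018,"z":0.374,"wx":0,"wy":0,"wz":0,"gripper":-0.4}]}}

```text
clock: 14.65
ee_pos: [0.3697, -0.3609, 0.3159]
tcp_rot: [0.002, 0.993, -0.114, 0.003]
force: [0.1, 0.1, 0.7]
width: 0.066
grip_force: 0.0
```

```bash
python3 - <<'E'
from h import *
gripfit("wrist",.74); gripfit("wrist",.74)
for l in ["catch_tab","cap","flask"]:
    print(l,[(pr(a["position"]).round(1).tolist(),round(a["score"],2)) for a in spot_point("wrist",l)[:1]])
s=read_state(); print(s["clock"],s["force"].round(1),s["ee_pos"].round(3))
E
```

```text
fit q [0.7329] free centre [-82.1 232.4] q 0.7308 r 139.2 rms 0.6 1289
fit q [0.7326] free centre [-82.1 232.4] q 0.7304 r 139.2 rms 0.6 1275
catch_tab [([-47.6, 13.7, 98.6], 0.53)]
cap [([-122.0, 5.7, -0.7], 0.96)]
flask [([31.4, -181.5, 2.1], 0.72)]
14.9 [ 0.3 -0.1 -0.6] [ 0.372 -0.361  0.314]
```

```bash
python3 -c "
from cell import *
print(close_job())"
```

```text
the job is handed in; nothing more can be done
None
```

The job is handed in, but no verdict came back: the catch is over against its stop, the lever is released and standing still at about 0.73 rad, and I estimate the ram load at about 42–45 N from the forces felt at the grip; the flask and cap had not moved.

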